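# Shut the stamp case and push it up the ramp into its dock

### The arm

A 7-joint arm with a two-finger parallel gripper is mounted at the origin on the work surface. World frame = base frame: x ahead of the robot, y to its left, z up, the work surface at z = 0. Lengths are in m, angles in rad, forces in N, time in s.
With the tool pointing down it reaches from about 0.4 to 0.85 m from the base axis. Payload 10.4 kg.
Tool frame: the origin (TCP) lies at the very end of the fingers, on their centre line; the grasp point (between the pads) lies manip.hold_point_z behind it (manip.hold_point_z is the distance from the TCP to the grasp point, in m); z points along the fingers, y is the direction in which the jaws open and shut (so a half turn about z gives the same grasp; the last joint's range is limited). The gripper opens to 85 mm and grips with 20 to 120 N. Pads are 22 mm wide; open, the fingers measure 114 mm over their backs; the gripper's body (76 mm by 85 mm) begins 54 mm behind the grasp point. The pads swing forward as they close: fully open they stand 13 mm farther back than shut.
Start: joints at [1.136, 0.332, -0.065, 1.46, 0.022, 1.35, -0.088], TCP at [0.25, -0.573, 0.209] pointing down, gripper open.
Joint ranges: [-2.6, 2.6], [-0.5, 2.12], [-1.47, 1.34], [0.16, 2.42], [-1.27, 4.41], [0.06, 2.06], [-2.6, 2.6]. Speed limits (rad/s): [2.22, 2.22, 2.79, 2.79, 3.14, 3.14, 3.14].

### API

Orientations are given as a unit quaternion [x, y, z, w].
In Python, from workcell import manip gives the robot as it stands.
- The arm moves only by the tool jog_arm, never from a script. Its arguments are lists of equal length, an entry for each row: "translation": the shift along the world's x, y, z in mm, a list of three; "turn": the turn about the world's z in degrees. In form: {"translation": [[x, y, z], ...], "turn": [turn, ...]}. A call has 1 to 12 rows; each row is the pose to reach, as a shift and turn from the pose measured when the call began; what a row does not reach only later rows make up. A row lasts 1/12 s, in which the tool goes at most 41.7 mm and 7.16 degrees, less where a joint would pass 70% of its speed; a pose out of reach is approached as far as the arm can. A call with a gripper value outside its range is refused whole. "grip" is the finger opening in mm, from 0 to 85.4, set as the call begins (left out, the last holds). The fingers move at their own pace and stop on an object; "grip_force" is the grip in N (left out, the last holds). Time passes only in rows, so rows that repeat a pose let the fingers close. It gives the time, the measured TCP pose, the force and the opening at its end, in the units of the state.
- manip.get_obs(): the state, without advancing time (a new reading comes with each control period).
- manip.camera(name): name is "scene" or "top" or "wrist"; returns a dict with "frame" (420x560x3 uint8, red, green, blue), "mtx" (3x3 intrinsics, pixels), "k1" (the pictures are not rectified: a ray, as slopes to the right and down, at radius r is drawn at 1 + k1 r^2 times it, then the intrinsics apply), "pose" (4x4, takes a point from camera to world coordinates). Camera axes: x right, y down, z forward; pixel columns grow to the right and rows downward; lengths in m; the calibration is good to about 2 mm. A picture is of the moment at which its call begins. There is no depth.
- manip.hand_in(): hands the job in, once; it reports no verdict.
Trained networks look in a picture, given as the dict that the camera call returned (one of the last four; its "shot" number tells which), for a name from the list of things; names that differ only in an ending like _2 or _b are one class to them, and where a whole thing is asked for, a point or a joint stands for the part that bears it (a point fixed in the world has none). Each returns a list of dicts, best first, with "confidence" (0 to 1); they miss things now and then, are a little off and sometimes report something else, mostly with a low value. They report only what shows in the picture. A call takes as long as a camera call. They do not tell look-alikes from the thing itself.
- manip.outline_of(picture, label): "mask" (420x560 bool, what is visible of it) and "extent" ([left, top, right, bottom] in pixels, round what is visible of it).
- manip.pinpoint(picture, label): "at" ([column, row] in pixels: a listed point, or the origin of a listed thing).
The state is a dict: "clock": time; "joint_pos": joint angles; "joint_velocities": joint speeds; "tau": joint torques, N m; "position": TCP position; "ee_rot": TCP orientation; "ft_force": force on the tool from outside, world axes, zero at the start; "torque": the same for the moment, N m; "grip_width": opening from 0.0 (shut) to 1.0 (fully open).
Only numpy, scipy, OpenCV 4.12 (cv2) and the standard library are available. Lean on these libraries where they do the work, as an engineer would, in place of code of your own. Each camera call takes 0.05 s, during which the arm holds its last target. There are 200 camera calls.

### The job

Put the purple stamp case away: shut its lid fully while the case still lies on the table, then push the shut case up the wooden ramp and over the lip so that it drops flat into the cork-floored bay, squarely up against the back stop. Push it, do not pick it up, and leave the other things on the table where they are.

Things in the scene. Friction and masses are not known exactly. Their poses are not given: they have to be found in the camera images.
- case: Loose purple stamp case, 0.5 to 0.95 kg, 100 mm long (its x), 150 wide (y), 38 high (44 with lid shut). Origin: centre of underside; z up. Its +x side has the hinge and faces the ramp; push it on its -x side, towards +x. It starts on the table before the ramp's toe, up to 35 mm off the ramp's centre line and 0.3 rad askew.
- case_lid (a joint): Lid angle, rad: 0 shut, 1.57 upright, 1.9 open stop (leaning over the +x side); starts at 1.4 to 1.85. Flat purple plate 100 x 150 x 6 mm, 100 g, hinged on the case's top +x rim (50 mm from the case's centre, 38 mm up). The hinge is stiff (0.09 N m, about 1 N at the free edge): the lid stays where left and must be pushed all the way down.
- lid_edge (a point): Middle of the lid's free edge on its outer (upper) face, 100 mm from the hinge: with the lid upright it is 138 mm above the table, with it shut 44 mm.
- dock: Wooden dock fixed to the table. Origin: middle of the ramp's toe, on the table; x points up the ramp, z up. The ramp rises evenly 0 to 18 mm over x = 0 to 110 mm. Side walls 36 mm high, 14 thick: 170 mm apart inside from x = 110 to 237 mm, flaring evenly down the ramp to 230 mm apart at the toe.
- lip (a point): Middle of the top of the dark flat lip at the ramp's head, 116 mm from the dock's origin along its x, 18 mm above the table; the lip is 12 mm wide (x = 110 to 122 mm). Behind it the bay floor lies 6 mm lower.
- bay (a point): Centre of the bay's cork floor: 179.5 mm from the dock's origin along its x, 12 mm above the table; axes as the dock's. The bay is 115 mm long (x = 122 to 237 mm of the dock) and 170 mm wide, closed by a back stop 50 mm high. The case stands at the stop when its origin is 7.5 mm beyond this point along x.
- mallet: Bystander: maple mallet lying down, block head 70 x 120 x 60 mm, handle 160 mm; origin under the head's centre.
- mat_roll: Bystander: teal silicone mat rolled tight, 60 mm thick, 200 mm long along its x; origin under its middle.
- rivet_setter: Bystander: steel rivet setter, a rod 20 mm thick, 130 mm long along its x; origin under its middle.
- mug: Bystander: white ceramic mug of wooden pegs, 82 mm across, 95 mm high, pegs up to 133 mm; origin under its centre.
- glue_jar: Bystander: amber glass jar with black cap, 68 mm across, 100 mm high; origin under its centre.
There are look-alikes about, which are no part of the job. There is more than one size of the case; the one meant has the size given above.

How it is judged:
On the way, in this order (a step that is already met when the one before it is completed fails the run):
1. the lid is shut while the case still lies on the table before the ramp (value of joint case_lid below 0.08 rad and x of case in the frame of dock below 0 m and height (world z) of case below 0.006 m), for 0.2 s.
2. the shut case is on the ramp, tilted by it, between the dock's walls (value of joint case_lid below 0.12 rad and angle between case's own z axis and vertical above 0.05 rad and x of case in the frame of dock between 0 and 0.13 m and height (world z) of case below 0.03 m), for 0.1 s.
At the end, for the whole second after the job is handed in: The lid is shut (within 0.08 rad), and the case lies flat on the bay's floor behind the lip (within 3 mm and 0.03 rad), square with the dock within 0.1 rad, its front within 6 mm of the back stop, at rest (value of joint case_lid below 0.08 rad and x of case in the frame of bay between 0.0015 and 0.01 m and y of case in the frame of bay between -0.016 and 0.016 m and z of case in the frame of bay below 0.003 m and angle between case's own z axis and vertical below 0.03 rad and angle between the x axis of case and the x axis of dock, either way round below 0.1 rad and linear speed of case below 0.01 m/s); the robot touches nothing.
It fails at once if the case is picked up (its underside's centre more than 45 mm above the table) (height (world z) of case above 0.045 m).
It fails at once if the case is tipped by more than 0.5 rad (angle between case's own z axis and vertical above 0.5 rad).
It fails at once if the mallet, rolled mat, rivet setter, mug or glue jar is moved by more than 30 mm (distance of any of mallet, mat_roll, rivet_setter, mug, glue_jar from where it was at the start of the episode above 0.03 m).
It also fails if it takes over 59 s, if anything falls off the work surface, if the arm or the gripper's body presses on something with over 40 N, if the wrist force passes 120 N, or if a joint passes its speed limit or range.

## Working session

There is one attempt and no reset: what is moved stays moved. The work goes in short steps, Python scripts to look and compute and a tool call to move; the robot and the scene stay as the last step left them, time stands still between calls to the robot, and variables do not carry over. Pictures are saved under pics/ and viewed, about 8 in all and at most 12, crops included, and the job is handed in when it is done.

Besides the shell and the picture viewer there is one more tool, called after ">>>" as name([rows], argument=value, ...), one row to a line, values as JSON. jog_arm: Moves the arm, as the interface text tells. Its arguments: {"type":"object","properties":{"translation":{"type":"array"},"turn":{"type":"array"},"grip":{"type":"number"},"grip_force":{"type":"number"}},"required":["translation","turn"]}

```bash
mkdir -p pics; ls; cat > h.py <<'E'
import numpy as np, cv2
from workcell import manip
def ray(p,uv):
    K=p["mtx"];d=np.array([(uv[0]-K[0][2])/K[0][0],(uv[1]-K[1][2])/K[1][1]]);u=d.copy()
    for _ in range(20): u=d/(1+p["k1"]*(u@u))
    T=np.array(p["pose"]);return T[:3,3],T[:3,:3]@np.r_[u,1]
def at(p,uv,z):
    o,r=ray(p,uv);return o+r*(z-o[2])/r[2]
def proj(p,X):
    T=np.array(p["pose"]);c=T[:3,:3].T@(np.array(X)-T[:3,3]);u=c[:2]/c[2];u=u*(1+p["k1"]*(u@u));K=np.array(p["mtx"])
    return np.array([K[0,0]*u[0]+K[0,2],K[1,1]*u[1]+K[1,2]])
def save(p,n): cv2.imwrite("pics/"+n,cv2.cvtColor(p["frame"],cv2.COLOR_RGB2BGR))
E
python3 - <<'E'
from h import *
print(manip.get_obs()["position"],manip.get_obs()["ee_rot"],manip.hold_point_z)
Z=dict(case=0,dock=0,lip=.018,bay=.012,lid_edge=.13,mallet=0,mat_roll=0,rivet_setter=0,mug=0,glue_jar=0)
for c in ("scene","top"):
    p=manip.camera(c);save(p,c+"0.png");print(c,np.round(p["pose"],3)[:3,3])
    for n,z in Z.items():
        print(n,[(np.round(d["at"]),round(d["confidence"],2),np.round(at(p,d["at"],z)[:2],3)) for d in manip.pinpoint(p,n)])
    for n in ("case","case_lid"): print(n,[(np.round(d["extent"]),round(d["confidence"],2),d["mask"].sum()) for d in manip.outline_of(p,n)])
a=cv2.imread("pics/scene0.png");b=cv2.imread("pics/top0.png")
E
```

```text
pics
[ 0.25000813 -0.57237295  0.20831926] [ 9.78873110e-01  2.04467477e-01 -1.60653275e-04 -6.77710649e-04] 0.0187
scene [1.254 0.843 0.927]
case [(array([248., 204.]), 0.67, array([ 0.595, -0.205])), (array([296., 166.]), 0.61, array([ 0.352, -0.286]))]
dock [(array([282., 224.]), 0.98, array([ 0.571, -0.071])), (array([362., 344.]), 0.35, array([0.683, 0.376]))]
lip [(array([311., 236.]), 0.62, array([0.552, 0.037]))]
bay [(array([326., 252.]), 0.77, array([0.555, 0.104]))]
lid_edge [(array([262., 176.]), 0.82, array([ 0.587, -0.142])), (array([277., 146.]), 0.8, array([ 0.458, -0.248])), (array([312., 240.]), 0.25, array([0.644, 0.147]))]
mallet [(array([460., 302.]), 0.94, array([0.403, 0.431]))]
mat_roll [(array([361., 343.]), 0.87, array([0.682, 0.372])), (array([283., 224.]), 0.47, array([ 0.568, -0.069]))]
rivet_setter [(array([193., 219.]), 0.79, array([ 0.764, -0.241]))]
mug [(array([225., 145.]), 0.58, array([ 0.47 , -0.543]))]
glue_jar [(array([186., 163.]), 0.82, array([ 0.636, -0.522]))]
case [(array([263., 135., 326., 187.]), 0.87, np.int64(1985)), (array([218., 163.,
[... 984 characters left out ...]
ll [(array([121., 180.]), 0.59, array([0.684, 0.383]))]
rivet_setter [(array([328., 145.]), 0.69, array([ 0.766, -0.235]))]
mug [(array([435., 237.]), 0.94, array([ 0.473, -0.519])), (array([233., 213.]), 0.5, array([0.568, 0.055]))]
glue_jar [(array([434., 186.]), 0.92, array([ 0.624, -0.537])), (array([210., 221.]), 0.61, array([0.548, 0.121])), (array([236., 214.]), 0.16, array([0.565, 0.047]))]
case [(array([326., 241., 400., 326.]), 0.59, np.int64(3750)), (array([299., 174., 347., 230.]), 0.57, np.int64(2123))]
case_lid [(array([326., 242., 397., 326.]), 0.86, np.int64(3542)), (array([298., 169., 314., 228.]), 0.81, np.int64(189)), (array([ 67., 262., 125., 351.]), 0.3, np.int64(2099))]
```

```bash
python3 - <<'E'
import cv2,numpy as np
a=cv2.imread("pics/scene0.png");b=cv2.imread("pics/top0.png")
cv2.imwrite("pics/c1.png",cv2.resize(a[110:310,130:400],(800,592),interpolation=cv2.INTER_CUBIC))
cv2.imwrite("pics/c2.png",cv2.resize(b[130:340,170:450],(800,600),interpolation=cv2.INTER_CUBIC))
E
```

```text
(no output)
```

View pics/c1.png

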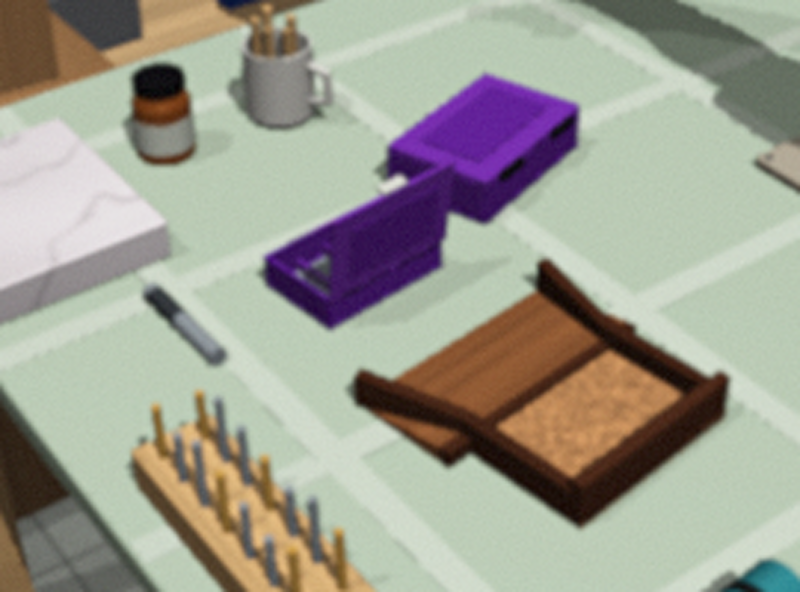

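View pics/c2.png

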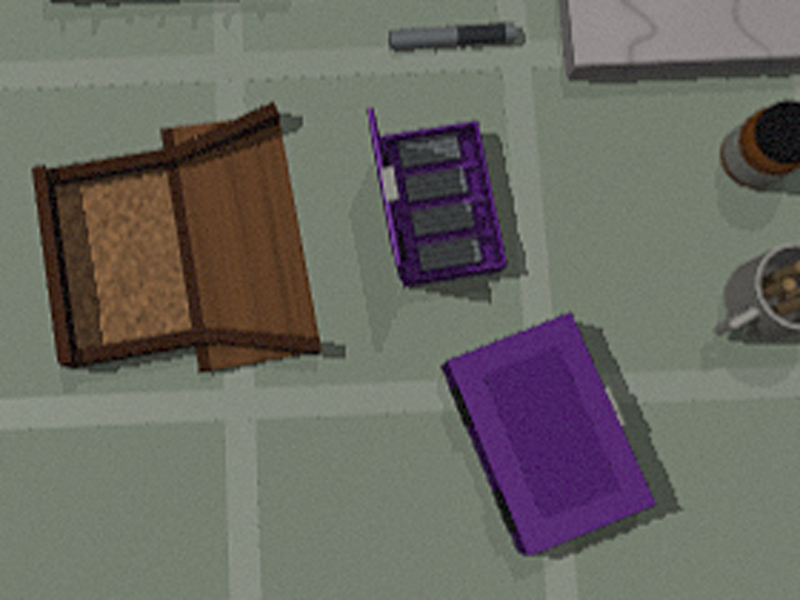

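Candidates: the open case (scene ≈ 250,195; top ≈ 322,200) and a larger shut look-alike (scene ≈ 296,160; top ≈ 362,283). The open one appears about 100×150 mm and faces the ramp, so it fits. I'll check that by fitting the known model to the corner pixels.

```bash
cat > fit.py <<'E'
from h import *
from scipy.optimize import least_squares
S=manip.camera("scene");T=manip.camera("top")
ps=lambda u,v:(S,np.array([130+u*.3375,110+v*200/592]))
pt=lambda u,v:(T,np.array([170+u*.35,130+v*.35]))
def P(q,X):
    c,s=np.cos(q[2]),np.sin(q[2]);return [q[0]+c*X[0]-s*X[1],q[1]+s*X[0]+c*X[1],X[2]]
D=[(pt(35,168),(.251,-.099,.05)),(pt(62,366),(.251,.099,.05)),(pt(318,352),(0,.129,.036)),(pt(275,105),(0,-.129,.036)),
(ps(728,378),(.251,.099,.05)),(ps(582,485),(.251,-.099,.05)),(ps(582,523),(.251,-.099,0)),(ps(543,262),(0,.129,.036)),(ps(358,373),(0,-.129,.036))]
C=[(pt(478,123),(-.05,-.075,.038)),(pt(505,268),(-.05,.075,.038)),(pt(405,285),(.05,.075,.038)),(ps(332,325),(.05,-.075,0)),(ps(268,268),(-.05,-.075,.038)),(ps(440,265),(.05,.075,0))]
L=[(pt(370,108),-.075),(ps(450,163),.075),(ps(333,238),-.075)]
fd=lambda q:np.concatenate([proj(m[0],P(q,X))-m[1] for m,X in D])
rd=least_squares(fd,[.56,-.06,1.7],loss="soft_l1")
def fc(q): return np.concatenate([proj(m[0],P(q,X))-m[1] for m,X in C]+[proj(m[0],P(q,(.05-.1*np.cos(q[3]),y,.038+.1*np.sin(q[3]))))-m[1] for m,y in L])
rc=least_squares(fc,[.595,-.2,1.7,1.5],loss="soft_l1")
for r in(rd,rc):print(np.round(r.x,4),np.round(r.fun.reshape(-1,2),1).tolist())
d=rd.x;x=rc.x[:2]-d[:2];c,s=np.cos(d[2]),np.sin(d[2]);print("case in dock",c*x[0]+s*x[1],-s*x[0]+c*x[1],rc.x[2]-d[2])
E
python3 fit.py
```

```text
[ 0.5704 -0.0669  1.7075] [[-1.5, -0.1], [-1.5, 0.1], [1.9, -0.1], [0.6, -1.7], [1.3, -1.7], [0.6, -0.2], [-0.6, 1.4], [0.9, -3.1], [-2.6, -0.5]]
[ 0.5862 -0.2081  1.679   1.7256] [[-0.2, -0.5], [0.2, -0.2], [-0.2, -0.8], [-0.6, 1.1], [-1.2, -5.5], [1.6, 0.1], [-0.2, -0.0], [1.8, -1.9], [0.4, -6.7]]
case in dock -0.1419940452599852 0.0035782451424678473 -0.028499031453314005
```

>>> jog_arm([
  [30,45,42],
  [65,95,42],
  [90,140,42],
  [120,185,42],
  [150,230,42],
  [180,270,42],
  [205,310,42],
  [230,350,42],
  [255,390,42],
  [280,430,42],
  [305,465,42],
  [325,490,42],
], turn=[7,14,21,28,35,42,49,56,63,70,73,73], grip=0)

```text
clock: 2.4
position: [0.5203, -0.1615, 0.2514]
ee_rot: [0.664, 0.748, 0.0, 0.0]
ft_force: [0.5, -1.7, -0.5]
grip_width: 0.003
```

>>> jog_arm([
  [0,0,0],
  [0,0,0],
  [0,0,0],
], turn=[0,0,0])

```text
clock: 2.65
position: [0.5202, -0.1618, 0.2514]
ee_rot: [0.664, 0.748, -0.0, 0.0]
ft_force: [-0.5, -0.5, -0.6]
grip_width: -0.003
```

```bash
python3 - <<'E'
from h import *
p=manip.camera("wrist");o=manip.get_obs();print(o["position"],o["ee_rot"],o["ft_force"],o["clock"],np.round(p["pose"],3).tolist())
cv2.imwrite("pics/w1.png",cv2.cvtColor(cv2.resize(p["frame"],(800,600)),cv2.COLOR_RGB2BGR))
for n,z in dict(case=0,dock=0,lip=.018,bay=.012,lid_edge=.137).items():
  print(n,[(np.round(d["at"]),round(d["confidence"],2),np.round(at(p,d["at"],z)[:2],3)) for d in manip.pinpoint(p,n)])
E
```

```text
[ 0.51987231 -0.16267548  0.25133384] [ 6.64515245e-01  7.47274509e-01 -2.52271084e-04  4.83451627e-04] [0.27756934 1.50369091 0.11933988] 2.7 [[0.993, 0.116, 0.031, 0.511], [0.12, -0.959, -0.256, -0.096], [0.001, 0.258, -0.966, 0.416], [0.0, 0.0, 0.0, 1.0]]
case [(array([333., 221.]), 0.74, array([ 0.586, -0.209])), (array([152., 262.]), 0.68, array([ 0.362, -0.291]))]
dock [(array([339.,  97.]), 0.57, array([ 0.57 , -0.061]))]
lip []
bay []
lid_edge [(array([148., 326.]), 0.78, array([ 0.408, -0.291])), (array([362., 187.]), 0.67, array([ 0.58, -0.14]))]
```

View pics/w1.png

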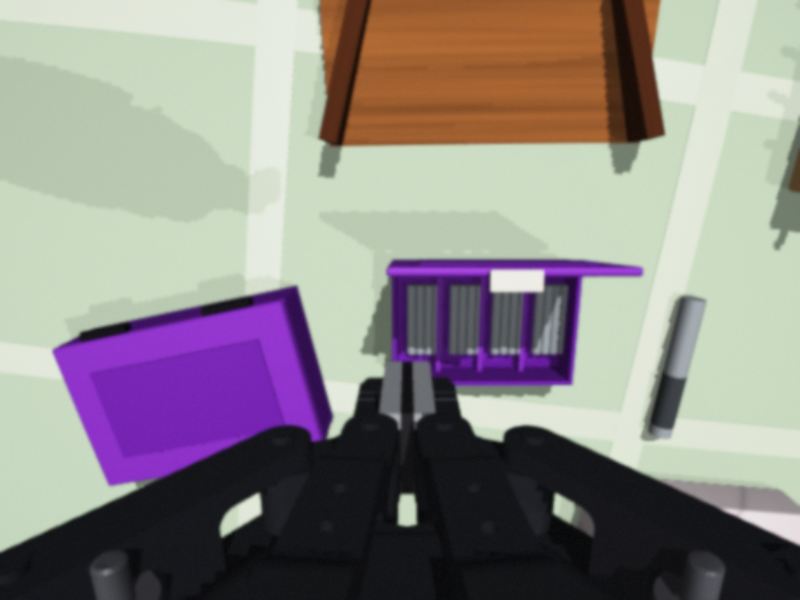

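Wrist view: open case at (480,320), lid free edge from (388,270) to (642,271), ramp toe from (322,142) to (662,133). The look-alike is at lower left and is visibly larger and shut.

```bash
python3 - <<'E'
from h import *
p=manip.camera("wrist")
for n,u,z in [("lidL",(388,266),.137),("lidR",(642,269),.137),("rimBR",(573,384),.038),("rimTR",(581,277),.038),("tipL",(322,139),.036),("tipR",(663,134),.036),("toeL",(345,146),0),("toeR",(630,141),0)]:
    print(n,np.round(at(p,(u[0]*.7,u[1]*.7),z),4))
E
```

```text
lidL [ 0.5067 -0.149   0.137 ]
lidR [ 0.6526 -0.1333  0.137 ]
rimBR [ 0.6684 -0.248   0.038 ]
rimTR [ 0.6561 -0.1583  0.038 ]
tipL [ 0.4468 -0.0797  0.036 ]
tipR [ 0.696  -0.0452  0.036 ]
toeL [ 0.4596 -0.0813  0.    ]
toeR [ 0.6877 -0.0492  0.    ]
```

>>> jog_arm([
  [30,35,0],
  [55,60,0],
  [55,60,-40],
  [55,60,-80],
  [55,60,-110],
  [55,60,-133],
  [55,60,-133],
  [55,60,-133],
], turn=[0,0,0,0,0,0,0,0])

```text
clock: 3.67
position: [0.5745, -0.1025, 0.1182]
ee_rot: [0.665, 0.747, -0.0, -0.0]
ft_force: [0.3, -0.7, 0.7]
grip_width: -0.002
```

>>> jog_arm([
  [2,-20,2],
  [4,-32,4],
  [4,-39,5],
  [5,-46,5],
  [6,-54,4],
  [7,-62,3],
  [8,-70,1],
  [8,-78,-2],
  [9,-85,-5],
  [10,-93,-11],
  [11,-102,-18],
  [11,-109,-26],
], turn=[0,0,0,0,0,0,0,0,0,0,0,0])

```text
clock: 4.67
position: [0.5855, -0.2126, 0.0914]
ee_rot: [0.665, 0.747, -0.0, -0.0]
ft_force: [0.1, -0.8, -0.7]
grip_width: 0.001
```

```bash
python3 - <<'E'
from h import *
o=manip.get_obs();print(o["position"],o["ft_force"])
p=manip.camera("scene")
cv2.imwrite("pics/s2.png",cv2.cvtColor(cv2.resize(p["frame"][110:270,170:390],(770,560)),cv2.COLOR_RGB2BGR))
E
```

```text
[ 0.58553681 -0.21263713  0.09136135] [ 0.12973068 -0.78514749 -0.6973482 ]
```

View pics/s2.png

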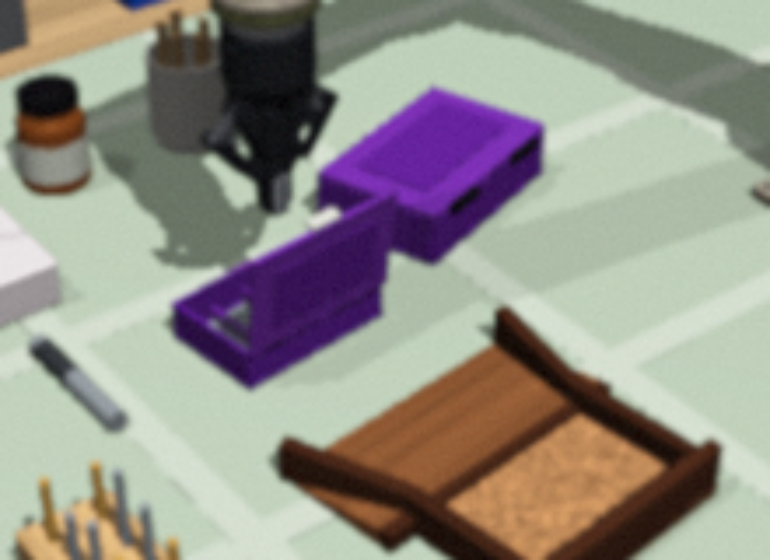

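```bash
python3 - <<'E'
from h import *
p=manip.camera("scene");print("tcp px",proj(p,[.5855,-.2126,.0914]),"seen",170+275/3.5,110+210/3.5)
w=manip.camera("wrist");t=manip.camera("top")
cv2.imwrite("pics/w2.png",cv2.cvtColor(np.vstack([cv2.resize(w["frame"],(400,300)),cv2.resize(t["frame"][150:270,260:420],(400,300))]),cv2.COLOR_RGB2BGR))
def tri(ms):
    A=0;b=0
    for q,u in ms:
        o,r=ray(q,u);r=r/np.linalg.norm(r);M=np.eye(3)-np.outer(r,r);A=A+M;b=b+M@o
    return np.linalg.solve(A,b)
for q,n in((p,"scene"),(t,"top"),(w,"wrist")):
  for l in ("case","lid_edge"): print(n,l,[(np.round(d["at"],1),round(d["confidence"],2)) for d in manip.pinpoint(q,l)])
print(manip.get_obs()["clock"])
E
```

```text
tcp px [248.46793866 176.30284361] seen 248.57142857142856 170.0
scene case [(array([248.9, 203.8]), 0.78), (array([296.6, 165.9]), 0.56)]
scene lid_edge [(array([263. , 174.8]), 0.7), (array([276.9, 142.9]), 0.63)]
top case [(array([324.4, 202.3]), 0.84)]
top lid_edge []
wrist case [(array([289. , 203.1]), 0.85), (array([  6.4, 271.9]), 0.84)]
wrist lid_edge [(array([300.2,  98.4]), 0.77)]
5.1667
```

View pics/w2.png

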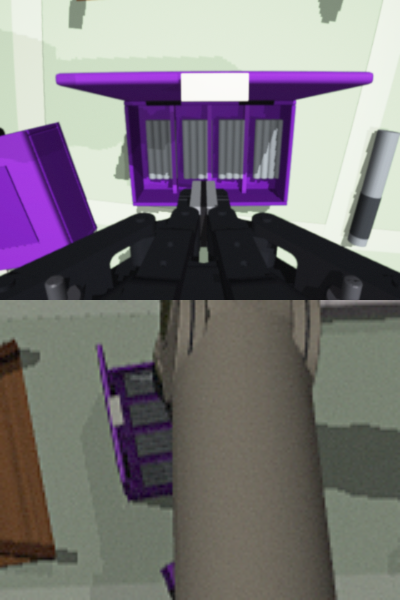

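>>> jog_arm([
  [0,0,40],
  [0,0,80],
  [0,0,105],
  [-4,40,110],
  [-8,80,110],
  [-11,115,105],
  [-11,120,70],
  [-11,120,35],
  [-11,120,0],
  [-11,120,-4],
  [-11,120,-4],
  [-11,120,-4],
], turn=[0,0,0,0,0,0,0,0,0,0,0,0])

```text
clock: 6.17
position: [0.5757, -0.0911, 0.0904]
ee_rot: [0.664, 0.747, 0.0, 0.001]
ft_force: [0.3, 0.6, 1.2]
grip_width: 0.002
```

>>> jog_arm([
  [1,-15,0],
  [2,-28,0],
  [3,-36,0],
  [4,-42,0],
  [5,-48,0],
  [6,-54,0],
  [6,-60,0],
  [7,-65,0],
  [7,-70,0],
  [7,-70,0],
], turn=[0,0,0,0,0,0,0,0,0,0])

```text
clock: 7.0
position: [0.5825, -0.1624, 0.0902]
ee_rot: [0.665, 0.747, 0.0, 0.001]
ft_force: [0.5, -0.8, 0.6]
grip_width: 0.001
```

```bash
python3 - <<'E'
from h import *
p=manip.camera("scene");o=manip.get_obs();print(o["position"],o["ft_force"],proj(p,o["position"]))
cv2.imwrite("pics/s3.png",cv2.cvtColor(cv2.resize(p["frame"][130:240,200:350],(750,550)),cv2.COLOR_RGB2BGR))
E
```

```text
[ 0.58251351 -0.16181992  0.09023696] [-0.91931477  0.69077714  0.08228361] [259.34023596 184.31369854]
```

View pics/s3.png

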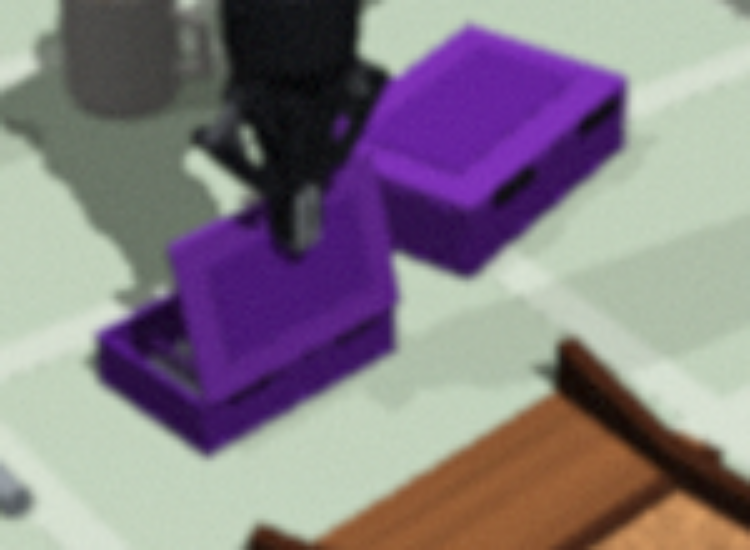

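>>> jog_arm([
  [1,-8,-2],
  [2,-16,-5],
  [2,-22,-10],
  [3,-29,-15],
  [3,-35,-21],
  [4,-40,-27],
  [4,-44,-34],
  [5,-47,-42],
  [5,-49,-47],
  [5,-51,-51],
  [5,-51,-53],
  [5,-51,-53],
], turn=[0,0,0,0,0,0,0,0,0,0,0,0])

```text
clock: 8.05
position: [0.5872, -0.2126, 0.0366]
ee_rot: [0.665, 0.747, -0.0, 0.0]
ft_force: [0.8, -0.3, 0.2]
grip_width: -0.001
```

>>> jog_arm([
  [0,0,-2],
  [0,0,-4],
  [0,0,-5],
  [0,0,-6],
  [0,0,-6],
], turn=[0,0,0,0,0])

```text
clock: 8.47
position: [0.5872, -0.2125, 0.0306]
ee_rot: [0.665, 0.747, -0.0, 0.0]
ft_force: [1.0, -0.0, 0.4]
grip_width: 0.003
```

>>> jog_arm([
  [0,0,-1],
  [0,0,-2],
  [0,0,-2],
], turn=[0,0,0])

```text
clock: 8.72
position: [0.5871, -0.2126, 0.0284]
ee_rot: [0.665, 0.747, -0.0, 0.0]
ft_force: [0.3, 0.0, -0.1]
grip_width: -0.0
```

>>> jog_arm([
  [0,0,-1],
  [0,0,-2],
  [0,0,-2],
], turn=[0,0,0])

```text
clock: 8.97
position: [0.587, -0.2125, 0.0262]
ee_rot: [0.665, 0.747, -0.0, -0.0]
ft_force: [0.6, -0.8, 0.1]
grip_width: 0.003
```

```bash
python3 - <<'E'
from h import *
p=manip.camera("scene");o=manip.get_obs();print(o["position"],o["ft_force"],proj(p,o["position"]))
cv2.imwrite("pics/s4.png",cv2.cvtColor(cv2.resize(p["frame"][130:240,200:350],(750,550)),cv2.COLOR_RGB2BGR))
E
```

```text
[ 0.58701323 -0.21239704  0.02620525] [ 0.7158589  -0.2517456   0.05264176] [248.90410831 194.79937591]
```

View pics/s4.png

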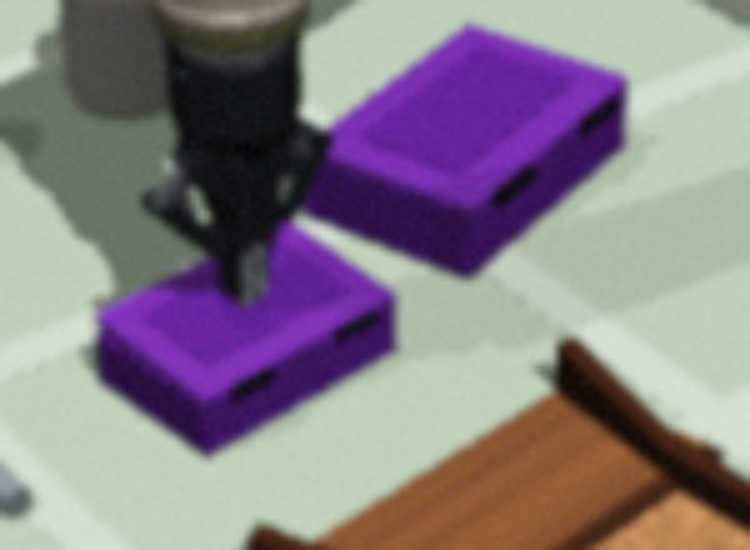

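>>> jog_arm([
  [0,0,-1],
  [0,0,-2],
  [0,0,-2],
], turn=[0,0,0])

```text
clock: 9.27
position: [0.587, -0.2124, 0.024]
ee_rot: [0.665, 0.747, -0.0, -0.0]
ft_force: [0.2, -0.5, -0.2]
grip_width: -0.002
```

>>> jog_arm([
  [0,0,-1],
  [0,0,-2],
  [0,0,-2],
], turn=[0,0,0])

```text
clock: 9.52
position: [0.587, -0.2125, 0.022]
ee_rot: [0.665, 0.747, -0.0, -0.0]
ft_force: [0.7, -0.2, 0.4]
grip_width: -0.003
```

>>> jog_arm([
  [0,0,-1],
  [0,0,-2],
  [0,0,-2],
], turn=[0,0,0])

```text
clock: 9.77
position: [0.5872, -0.2125, 0.0218]
ee_rot: [0.665, 0.747, -0.0, 0.0]
ft_force: [-7.3, 0.4, 17.4]
grip_width: 0.001
```

>>> jog_arm([
  [0,0,30],
  [0,0,70],
  [2,-20,100],
  [5,-50,100],
  [8,-82,100],
  [8,-82,100],
  [8,-82,100],
  [8,-82,100],
], turn=[0,0,1.2,1.2,1.2,1.2,1.2,1.2], grip=85)

```text
clock: 10.43
position: [0.595, -0.2936, 0.1212]
ee_rot: [0.657, 0.754, -0.0, -0.0]
ft_force: [-0.4, 0.7, -0.0]
grip_width: 0.997
```

```bash
python3 - <<'E'
from h import *
p=manip.camera("wrist");s=manip.camera("scene");o=manip.get_obs();print(o["position"],o["ft_force"],o["ee_rot"],o["grip_width"],proj(s,o["position"]))
a=cv2.resize(p["frame"],(560,420));b=cv2.resize(s["frame"][100:240,190:330],(240,240));c=np.zeros((420,240,3),np.uint8);c[:240]=b
cv2.imwrite("pics/w5.png",cv2.cvtColor(np.hstack([a,c]),cv2.COLOR_RGB2BGR))
for q in(p,s): print([(np.round(d["at"],1),round(d["confidence"],2),np.round(at(q,d["at"],0)[:2],3)) for d in manip.pinpoint(q,"case")], [(np.round(d["at"],1),np.round(at(q,d["at"],0.044)[:2],3)) for d in manip.pinpoint(q,"lid_edge")])
E
```

```text
[ 0.59536838 -0.29278573  0.1215481 ] [-0.70315918  0.32857111  0.21430799] [ 6.56102452e-01  7.54671773e-01 -7.02567600e-05 -2.88421888e-04] 0.9954266671031206 [230.21388275 156.79595783]
[(array([ 13.5, 162.9]), 0.83, array([ 0.362, -0.291])), (array([290.7,  95.1]), 0.55, array([ 0.587, -0.207]))] [(array([293. , 167.5]), array([ 0.595, -0.258]))]
[(array([247.7, 202.5]), 0.97, array([ 0.592, -0.213])), (array([296.5, 166.1]), 0.81, array([ 0.352, -0.284])), (array([328.1, 252.1]), 0.42, array([0.544, 0.098]))] [(array([238.3, 185.4]), array([ 0.599, -0.25 ])), (array([277. , 147.1]), array([ 0.375, -0.361]))]
```

View pics/w5.png

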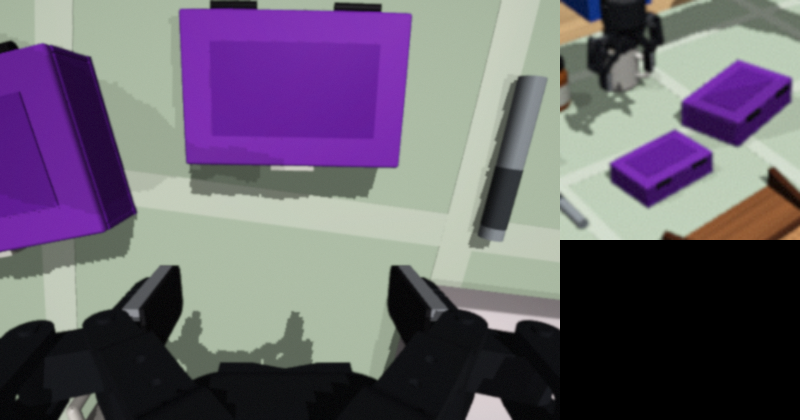

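>>> jog_arm([
  [0,0,-35],
  [0,0,-70],
  [0,0,-95],
  [0,0,-108],
  [0,0,-112],
  [0,0,-114],
  [0,0,-114],
], turn=[0,0,0,0,0,0,0])

```text
clock: 11.32
position: [0.5962, -0.2938, 0.0091]
ee_rot: [0.656, 0.754, 0.0, 0.001]
ft_force: [-0.7, 0.3, 0.6]
grip_width: 1.0
```

>>> jog_arm([
  [0,0,-2],
  [0,0,-4],
  [0,0,-4],
], turn=[0,0,0])

```text
clock: 11.57
position: [0.5967, -0.2941, 0.006]
ee_rot: [0.656, 0.754, 0.0, 0.002]
ft_force: [-0.2, -0.2, -0.2]
grip_width: 0.996
```

>>> jog_arm([
  [0,0,-2],
  [0,0,-4],
  [0,0,-4],
], turn=[0,0,0])

```text
clock: 11.82
position: [0.5965, -0.294, 0.0016]
ee_rot: [0.656, 0.754, 0.0, 0.001]
ft_force: [-0.2, 0.7, 0.3]
grip_width: 0.993
```

>>> jog_arm([
  [0,0,-2],
  [0,0,-4],
  [0,0,-4],
], turn=[0,0,0])

```text
clock: 12.07
position: [0.5962, -0.2939, -0.003]
ee_rot: [0.656, 0.754, -0.0, 0.001]
ft_force: [0.2, 0.3, -0.1]
grip_width: 0.993
```

```bash
python3 - <<'E'
from h import *
s=manip.camera("scene");o=manip.get_obs();print(o["position"],o["ft_force"],proj(s,o["position"]))
cv2.imwrite("pics/s6.png",cv2.cvtColor(cv2.resize(s["frame"][120:240,170:310],(700,600)),cv2.COLOR_RGB2BGR))
E
```

```text
[ 0.59630813 -0.29394973 -0.00273932] [-0.1992822  -0.0838076   0.07318774] [232.07111505 191.03490563]
```

View pics/s6.png

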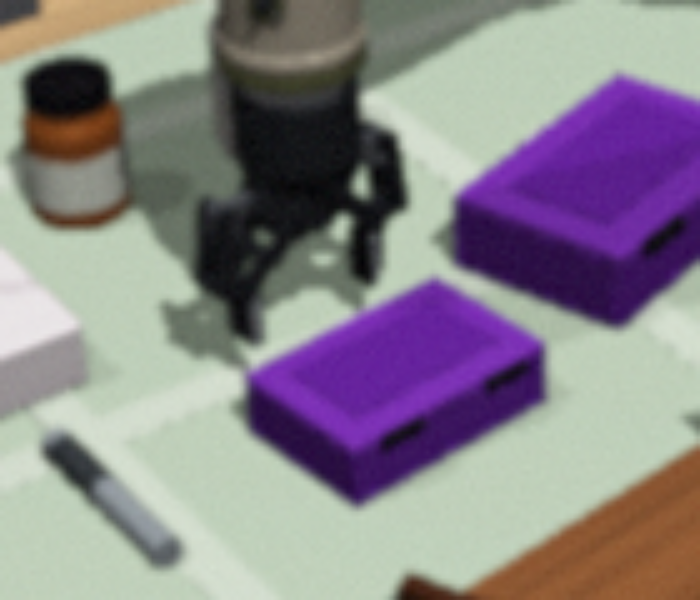

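>>> jog_arm([
  [0,0,-3],
  [0,0,-6],
  [0,0,-6],
], turn=[0,0,0])

```text
clock: 12.37
position: [0.5958, -0.2938, -0.0096]
ee_rot: [0.656, 0.754, -0.0, 0.001]
ft_force: [-0.4, 0.3, -0.3]
grip_width: 0.999
```

>>> jog_arm([
  [0,0,-3],
  [0,0,-6],
  [0,0,-6],
], turn=[0,0,0])

```text
clock: 12.62
position: [0.5953, -0.2936, -0.0165]
ee_rot: [0.656, 0.754, -0.0, 0.0]
ft_force: [-0.2, 0.7, 1.0]
grip_width: 0.992
```

>>> jog_arm([
  [-1.4,10,0],
  [-2.7,20,0],
  [-4,28,0],
  [-5,36,0],
  [-6,45,0],
  [-7.5,55,0],
  [-9,65,0],
  [-10.3,75,0],
  [-11.7,85,0],
  [-13,95,0],
  [-14.4,105,0],
  [-15.8,115,0],
], turn=[0,0,0,0,0,0,0,0,0,0,0,0])

```text
clock: 13.62
position: [0.5795, -0.1777, -0.0164]
ee_rot: [0.656, 0.754, -0.0, 0.0]
ft_force: [1.4, -3.0, -0.7]
grip_width: 0.997
```

```bash
cat > chk.py <<'E'
from h import *
d=np.array([.571,-.0635]);yaw=1.7084;R=np.array([[np.cos(yaw),np.sin(yaw)],[-np.sin(yaw),np.cos(yaw)]])
o=manip.get_obs();print(o["clock"],np.round(o["position"],4),np.round(o["ft_force"],1),"tcp in dock",R@(o["position"][:2]-d))
for c in("wrist","scene","top"):
    q=manip.camera(c)
    print(c,[(round(e["confidence"],2),np.round(R@(at(q,e["at"],.008)[:2]-d),3)) for e in manip.pinpoint(q,"case")])
    if c!="top":
        for e in manip.outline_of(q,"case"):
            h=cv2.approxPolyDP(cv2.convexHull(np.argwhere(e["mask"])[:,::-1].astype(np.int32)),3,True)[:,0];print(round(e["confidence"],2),h.tolist())
E
python3 chk.py
```

```text
13.6167 [ 0.5795 -0.1777 -0.0164] [ 1.4 -3.  -0.7] tcp in dock [-0.11427018  0.00726037]
wrist [(0.93, array([-0.053,  0.004]))]
0.78 [[559, 0], [559, 59], [516, 285], [341, 295], [258, 295], [81, 285], [62, 184], [37, 0]]
scene [(0.77, array([-0.048, -0.001])), (0.72, array([-0.198,  0.24 ]))]
0.82 [[302, 204], [299, 215], [266, 236], [241, 220], [241, 209], [277, 188]]
top [(0.89, array([-0.045,  0.005])), (0.26, array([-0.191, -0.167]))]
```

>>> jog_arm([
  [-1.3,9,0],
  [-2.5,18,0],
  [-3.7,27,0],
  [-5,36,0],
  [-6.2,45,0],
  [-7.5,54,0],
  [-8.7,63,0],
  [-10,72,0],
  [-11.2,81,0],
  [-12.4,90,1],
  [-13.7,99,2],
  [-15,108,3],
], turn=[0,0,0,0,0,0,0,0,0,0,0,0])

```text
clock: 15.02
position: [0.5646, -0.0703, -0.0133]
ee_rot: [0.657, 0.754, -0.0, 0.0]
ft_force: [0.2, -5.7, 0.1]
grip_width: 0.996
```

```bash
python3 chk.py
```

```text
15.0167 [ 0.5646 -0.0703 -0.0133] [ 0.2 -5.7  0.1] tcp in dock [-0.00585298  0.00730352]
wrist [(0.96, array([0.062, 0.003]))]
0.95 [[522, 284], [516, 288], [345, 295], [84, 287], [39, 138], [6, 0], [559, 0], [559, 168]]
scene [(0.72, array([0.055, 0.018])), (0.61, array([-0.176,  0.229]))]
0.64 [[331, 216], [329, 228], [296, 250], [268, 238], [267, 225], [302, 203]]
0.63 [[375, 241], [373, 251], [325, 287], [269, 260], [251, 246], [249, 239], [314, 198]]
0.59 [[325, 147], [324, 159], [303, 177], [261, 172], [262, 157], [301, 138]]
top [(0.82, array([-0.199,  0.237])), (0.74, array([ 0.066, -0.002]))]
```

>>> jog_arm([
  [-1.2,9,1.5],
  [-2.5,18,3],
  [-3.7,27,4.5],
  [-5,36,6],
  [-6.2,45,7.5],
  [-7.5,54,9],
  [-8.7,63,10],
  [-10,72,12],
  [-11.2,81,13],
  [-12.4,90,14],
  [-13.7,99,15],
  [-14.5,106,16],
], turn=[0,0,0,0,0,0,0,0,0,0,0,0])

```text
clock: 16.42
position: [0.5494, 0.0363, 0.0021]
ee_rot: [0.656, 0.754, -0.0, -0.001]
ft_force: [0.4, -3.1, -1.4]
grip_width: 0.994
```

```bash
python3 chk.py
```

```text
16.4167 [0.5494 0.0363 0.0021] [ 0.4 -3.1 -1.4] tcp in dock [0.10184272 0.00769544]
wrist [(0.64, array([0.161, 0.002]))]
0.58 [[558, 0], [541, 160], [521, 282], [322, 294], [84, 282], [73, 211], [53, 0]]
scene [(0.65, array([-0.18 ,  0.234]))]
0.76 [[294, 185], [260, 172], [262, 159], [292, 135], [298, 141], [298, 181]]
0.58 [[361, 233], [355, 248], [323, 270], [295, 251], [298, 239], [332, 216]]
top [(0.76, array([0.164, 0.001])), (0.68, array([-0.195,  0.248]))]
```

>>> jog_arm([
  [-0.5,4,1],
  [-1.1,8,1],
  [-1.6,12,2],
  [-2.1,15,2],
  [-2.5,18,2],
  [-2.7,20,2],
  [-2.9,21,2],
  [-3,22,2],
  [-3,22,2],
], turn=[0,0,0,0,0,0,0,0,0])

```text
clock: 17.57
position: [0.547, 0.0572, 0.0043]
ee_rot: [0.657, 0.754, -0.0, -0.0]
ft_force: [1.3, -2.9, -1.2]
grip_width: 0.996
```

>>> jog_arm([
  [-0.1,1,0],
  [-0.2,2,0],
  [-0.2,2,0],
], turn=[0,0,0])

```text
clock: 17.82
position: [0.5468, 0.0573, 0.0043]
ee_rot: [0.657, 0.754, -0.001, 0.0]
ft_force: [-1.6, -8.1, 1.8]
grip_width: 0.996
```

>>> jog_arm([
  [-0.1,1,0],
  [-0.2,2,0],
  [-0.2,2,0],
], turn=[0,0,0])

```text
clock: 18.07
position: [0.5467, 0.0573, 0.0043]
ee_rot: [0.658, 0.753, -0.002, 0.001]
ft_force: [-1.0, -9.4, 1.5]
grip_width: 0.995
```

>>> jog_arm([
  [-0.2,2,0],
  [-0.5,4,0],
  [-0.5,4,0],
], turn=[0,0,0])

```text
clock: 18.32
position: [0.5467, 0.0572, 0.0043]
ee_rot: [0.659, 0.752, -0.004, 0.003]
ft_force: [0.5, -16.2, 1.7]
grip_width: 0.997
```

```bash
python3 chk.py
```

```text
18.3167 [0.5467 0.0572 0.0043] [  0.5 -16.2   1.7] tcp in dock [0.12285369 0.00755738]
wrist [(0.82, array([0.186, 0.003]))]
0.82 [[551, 0], [526, 170], [505, 274], [262, 284], [109, 277], [96, 273], [57, 0]]
scene [(0.84, array([-0.177,  0.225])), (0.59, array([0.181, 0.015]))]
0.93 [[304, 141], [305, 173], [295, 185], [261, 172], [261, 159], [293, 135]]
0.68 [[367, 237], [341, 261], [324, 270], [300, 255], [303, 243], [338, 221]]
top [(0.87, array([0.186, 0.011])), (0.79, array([-0.19,  0.24]))]
```

Firm against the stop. I'll back off, lift clear, and look.

>>> jog_arm([
  [1,-8,0],
  [3,-20,4],
  [4,-30,20],
  [4,-35,60],
  [4,-45,100],
  [4,-60,135],
  [4,-80,150],
  [4,-80,150],
  [4,-80,150],
], turn=[0,0,0,0,0,0,0,0,0])

```text
clock: 19.47
position: [0.5513, -0.0234, 0.1552]
ee_rot: [0.659, 0.752, -0.003, 0.003]
ft_force: [0.5, 0.7, -1.1]
grip_width: 0.992
```

```bash
python3 chk.py; python3 - <<'E'
from h import *
w=manip.camera("wrist");s=manip.camera("scene")
a=cv2.resize(w["frame"],(400,300));b=cv2.resize(s["frame"][190:310,250:410],(800,600)) 
c=np.hstack([cv2.resize(w["frame"],(400,560))[:560],cv2.resize(s["frame"][190:302,260:400],(400,560),interpolation=cv2.INTER_CUBIC)])
cv2.imwrite("pics/f.png",cv2.cvtColor(np.hstack([w["frame"][:, 80:480],cv2.resize(s["frame"][195:300,270:370],(400,420),interpolation=cv2.INTER_CUBIC)]),cv2.COLOR_RGB2BGR))
E
```

```text
19.4667 [ 0.5513 -0.0234  0.1552] [ 0.5  0.7 -1.1] tcp in dock [0.04242017 0.01399982]
wrist [(0.71, array([0.186, 0.005])), (0.62, array([-0.184,  0.234]))]
0.84 [[409, 0], [405, 79], [400, 84], [212, 87], [198, 79], [195, 0]]
0.61 [[103, 419], [60, 417], [71, 399], [90, 394]]
scene [(0.76, array([0.177, 0.019])), (0.69, array([-0.191,  0.244]))]
0.95 [[324, 150], [324, 159], [293, 185], [261, 172], [261, 158], [285, 141]]
0.93 [[367, 237], [324, 271], [300, 255], [304, 243], [337, 221]]
top [(0.92, array([ 0.185, -0.   ])), (0.68, array([-0.199,  0.241]))]
```

View pics/f.png

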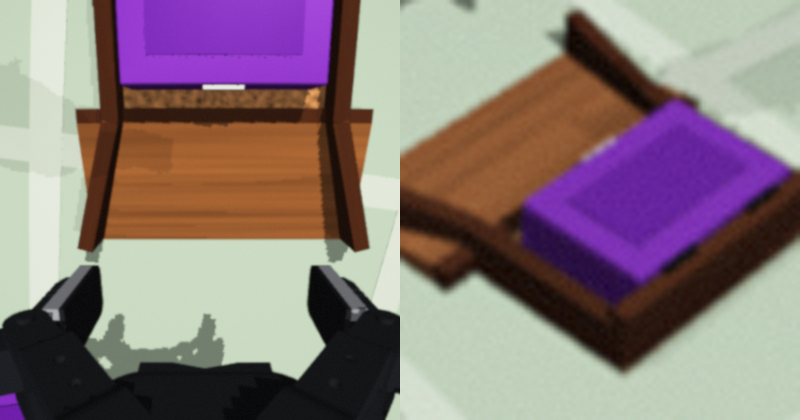

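The wrist view shows the case square between the walls, with its rear edge at row 85, clear of the lip. The scene view shows it flat against the back stop with the lid flush. Handing in.

```bash
python3 -c "
from workcell import manip
print(manip.hand_in())"
```

```text
the job is handed in; nothing more can be done
None
```

The purple stamp case is in the cork bay with its lid shut, and I handed the job in at about 20 s. The hand-in reports no verdict.

- **Lid:** I pressed it down with the closed fingers while the case lay on the table, until it resisted with about 17 N. My first sweep passed over the lid without touching it, because the fingertips sat about 20 mm above the reported TCP. I went back lower and that worked.
- **Push:** I pushed the shut case up the ramp and over the lip with the two open fingers until it stopped against the back stop at about 16 N. Then I backed off and lifted clear, and the arm reads no contact force.

**Last checks**
- The wrist and top cameras put the case at dock x ≈ 0.185–0.186 m, against a target of 0.187 m at the stop. They put y at 0 to 0.005 m.
- The scene camera disagreed, giving x ≈ 0.177 m and y ≈ 0.019 m. That camera has been the least accurate along this line, and the firm stop at the back backs up the other two.
- The last picture shows the case flat and square in the bay with the lid flush. I did not measure the lid angle itself.
- I did not re-measure the bystanders at the end, but the arm showed no contact with any of them.

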